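# Uncover the bench cooler and draw the grinder pestle to the top of its stroke

### The arm

A 6-joint arm with a two-finger parallel gripper is mounted at the origin on the work surface. World frame = base frame: x ahead of the robot, y to its left, z up, the work surface at z = 0. Lengths are in m, angles in rad, forces in N, time in s.
With the tool pointing down it reaches from about 0.375 to 0.9 m from the base axis. Payload 3.1 kg.
Tool frame: the origin (TCP) lies midway between the tips of the shut fingers; the grasp point (between the pads) lies 19 mm behind it; x points along the fingers, y is the direction in which the jaws open and shut, and the axes are right-handed (so a half turn about x gives the same grasp; the last joint's range is limited). The gripper opens to 87 mm and grips with 3 to 60 N. Pads are 19 mm wide; open, the fingers measure 117 mm over their backs; the gripper's body (75 mm by 190 mm) begins 51 mm behind the grasp point.
Start: joints at [-1.454, 0.527, 1.433, -0, 1.181, -0.178], TCP at [0.182, -0.598, 0.202] pointing down, gripper open.
Joint ranges: [-3.08, 3.08], [-0.75, 2.2], [0.22, 2.44], [-1.43, 4.57], [0, 2.65], [-2.85, 2.85]. Speed limits (rad/s): [2.79, 2.79, 3.14, 3.14, 3.14, 3.14].

### API

Orientations are given as a 3x3 rotation matrix whose columns are the frame's x, y, z axes.
In Python, from station import status, snapshot, get_calibration, sign_off gives the robot as it stands. The module is installed in compiled form; this text tells all that it offers.
- The arm moves only by the tool jog_arm, never from a script. Its argument "deltas" is a list of rows, each a list of 3 entries, a list of its own where there are three numbers: the shift along the tool's x, y, z in cm, then the turn about the tool's x in rad, then the closure, from 0 (fully open) to 1 (shut). A call has 1 to 10 rows; each row is the pose to reach, as a shift and turn from the pose measured when the call began, along the tool's axes at that moment; what a row does not reach only later rows make up. A row lasts 1/8 s, in which the tool goes at most 62.5 mm and 10.7 degrees, less where a joint would pass 70% of its speed; a pose out of reach is approached as far as the arm can. A call with a gripper value outside its range is refused whole. The fingers move at their own pace and stop on an object; the grip force is fixed at half the most. Time passes only in rows, so rows that repeat a pose let the fingers close. It gives the time, the measured TCP pose, the force and the opening at its end, in the units of the state.
- status.get_obs(): the state, without advancing time (a new reading comes with each control period).
- snapshot(name): name is "side" or "top" or "wrist"; returns the picture (480x640x3 uint8, blue, green, red); there is no depth.
- get_calibration(name): a dict with "K" (3x3 intrinsics, pixels), "position" and "attitude" of the camera in the world. Camera axes: x right, y up, looking along -z (the intrinsics and any distortion apply to the point x, -y, -z); pixel columns grow to the right and rows downward; lengths in m; the calibration is good to about 2 mm. A picture is of the moment at which its call begins: read the wrist's pose just before it. get_calibration takes no time and is no camera call; for the wrist camera it gives the pose at the moment of the call.
- sign_off(): hands the job in, once; it reports no verdict.
The state is a dict: "time_s": time; "joint_positions": joint angles; "joint_velocities": joint speeds; "joint_efforts": joint torques, N m; "tcp_pos": TCP position; "tcp_rot": TCP orientation; "wrist_force": force on the tool from outside, world axes, zero at the start; "wrist_torque": the same for the moment, N m; "opening": finger opening in m.
Only numpy, scipy, OpenCV 4.12 (cv2) and the standard library are available. Lean on these libraries where they do the work, as an engineer would, in place of code of your own. Each camera call takes 0.05 s, during which the arm holds its last target.

### The job

Lift the clear cover straight up off the bench cooler by its knob, clear of the pestle inside, and stand it on its rim on the bench beside the cooler; put it down, do not drop it. Then take the pestle by its black grip and draw it straight up, about 40 mm, without forcing it against the glass tube and without pulling its piston out of the tube; finish while still holding it there, upright and still. Leave the tube rack, the bottle and the jar where they are.

Things in the scene. Friction and masses are not known exactly. Their poses are not given: they have to be found in the camera images.
- cooler: square bench-top cooler, white insulated shell 160 x 160 mm with a ledge at 95 mm height and an aluminium tube block whose top stands at 100 mm; it does not move. Origin: centre of its underside, on the bench; z up, x and y along its sides. In the middle of the block a glass grinding tube is seated fast: bore 22 mm diameter, bore floor at z = 18 mm, mouth at z = 122 mm. White caps of sample tubes around it reach z = 114 mm.
- tube_mouth (a point): centre of the mouth of the glass grinding tube, on its vertical axis, 122 mm above the bench
- cover: loose clear plastic cover, an upturned box 156 x 156 mm outside, 96 mm high with 4 mm walls, about 0.33 kg with its knob, round grey knob on top. Stands by its rim on the cooler's ledge around a 5 mm high collar (3 mm play) and encloses the pestle, whose top comes 82 mm above the rim. Origin: centre of the rim plane (95 mm above the bench at the start, 0 when stood on the bench); x and y along its sides, z up.
- cover_knob: the cover's grey knob, one piece with it: widest part 32 mm diameter from 16 to 30 mm above the cover's top, 34 mm high in all. Origin: centre of its foot on the cover's top, 96 mm above the rim.
- knob (a point): grip point of the knob, on its axis, 22 mm above the cover's top (118 mm above the rim)
- pestle: pestle of the hand grinder, loose, about 0.11 kg, 159 mm long, standing on the bore floor: white piston 20.8 mm diameter and 40 mm long (1.2 mm play in the 22 mm bore), steel rod 8 mm diameter, then a black cylindrical grip 22 mm diameter and 44 mm long, from 115 to 159 mm above the origin. Origin: centre of the piston's underside; z along the rod, up.
- pestle_grip (a point): middle of the pestle's black grip, on its axis, 137 mm above the pestle's origin (155 mm above the bench at the start)
- rack: bystander: stainless steel tube rack 90 x 210 x 70 mm with a few capped glass tubes reaching 118 mm, loose. Origin: centre of its underside, long side along its y.
- bottle: bystander: amber reagent bottle with white cap, 70 mm diameter, 150 mm high, loose. Origin: centre of its underside.
- jar: bystander: squat cream jar with a wide white screw lid, 64 mm diameter, 50 mm high, loose. Origin: centre of its underside.
Mind the look-alikes: they are no part of the job. Leave any green or red look-alike of the cover alone.

How it is judged:
On the way, in this order (a step that is already met when the one before it is completed fails the run):
1. the cover is lifted off the cooler by its knob (contact force between the fingers and cover_knob above 1 N and z of cover in the frame of cooler above 0.12 m), for 0.05 s.
2. the cover stands on its rim on the bench, let go (height (world z) of cover below 0.006 m and angle between cover's own z axis and vertical below 0.06 rad and contact force between the fingers and cover below 0.1 N and linear speed of cover below 0.02 m/s), for 0.2 s.
3. the pestle is held drawn up 30 to 52 mm (z of pestle in the frame of cooler between 0.048 and 0.07 m and contact force between the fingers and pestle above 1 N), for 0.2 s.
At the end, for the whole second after the job is handed in: The gripper holds the pestle still and upright (within 0.05 rad) with its piston 30 to 52 mm above the bore floor, so still inside the tube, pressing on the tube with less than 6 N; the cover stands level on its rim on the bench, untouched (all of step 2 and all of step 3 and horizontal distance between pestle and tube_mouth below 0.003 m and angle between pestle's own z axis and vertical below 0.05 rad and linear speed of pestle below 0.02 m/s and contact force between pestle and cooler below 6 N and contact force between the arm and cover below 0.1 N); the arm keeps its last pose, push and grip.
It fails at once if the pestle is forced against the glass tube (over 15 N) (contact force between pestle and cooler above 15 N).
It fails at once if the piston is pulled out of the tube (z of pestle in the frame of cooler above 0.1 m).
It fails at once if the cover knocks the pestle (contact force between cover and pestle above 3 N).
It fails at once if the cover is dropped or tipped over ((contact force between the fingers and cover below 0.1 N and linear speed of cover above 0.5 m/s) or angle between cover's own z axis and vertical above 0.6 rad).
It fails at once if the rack, the bottle or the jar is disturbed (distance of any of rack, bottle, jar from where it was at the start of the episode above 0.02 m or angle between bottle's own z axis and vertical above 0.3 rad).
It also fails if it takes over 54 s, if anything falls off the work surface, if the arm or the gripper's body presses on something with over 40 N, if the wrist force passes 120 N, or if a joint passes its speed limit or range.

## Working session

There is one attempt and no reset: what is moved stays moved. The work goes in short steps, Python scripts to look and compute and a tool call to move; the robot and the scene stay as the last step left them, time stands still between calls to the robot, and variables do not carry over. Pictures are saved under pics/ and viewed, and the job is handed in when it is done.

Besides the shell and the picture viewer there is one more tool, called after "Emit:" by a JSON object that holds its "api" and its "payload". jog_arm: Moves the arm, as the interface text tells. Its arguments: {"type":"object","properties":{"deltas":{"type":"array","items":{"type":"array"}}},"required":["deltas"]}

```bash
mkdir -p pics; python3 - <<'E'
from station import *
import cv2
o=status.get_obs(); print(o)
for n in ["side","top","wrist"]:
    c=get_calibration(n); print(n,c)
    cv2.imwrite(f"pics/{n}0.png",snapshot(n))
E
```

```text
{'time_s': 0.0, 'joint_positions': array([-1.45345509e+00,  5.28448130e-01,  1.43389418e+00, -1.00971040e-05,
        1.18137466e+00, -1.78480457e-01]), 'joint_velocities': array([ 0.00089041, -0.00036762,  0.00073563, -0.00062102, -0.00184118,
       -0.00037765]), 'joint_efforts': array([-4.93935950e-04, -4.40038025e+01, -1.76592493e+01,  6.33941637e-02,
        5.82171441e-02, -1.45616905e-04]), 'tcp_pos': array([ 0.18214946, -0.5970672 ,  0.20058533]), 'tcp_rot': array([[-2.57974980e-04,  2.91529362e-01, -9.56561846e-01],
       [ 2.10861313e-03, -9.56559592e-01, -2.91529244e-01],
       [-9.99997744e-01, -2.09222612e-03, -3.67954198e-04]]), 'wrist_force': array([-0.86921802, -0.44547321, -0.3533165 ]), 'wrist_torque': array([ 0.01093112, -0.0386836 , -0.04117556]), 'opening': 0.08666286370507896}
side {'K': array([[548.39942215,   0.        , 322.81020211],
       [  0.        , 548.39942215, 243.0913985 ],
       [  0.        ,   0.        ,   1.        ]]), 'position': array([0.46805228, 0.99568055, 1.27034521]), 'attitude': array([[-0.99939188,  0.0216843 , -0.02730675],
    
[... 158 characters left out ...]
    [  0.        , 533.05073628, 237.83330555],
       [  0.        ,   0.        ,   1.        ]]), 'position': array([0.28781847, 0.02883942, 1.56818252]), 'attitude': array([[-0.01028781,  0.98755673, -0.15692634],
       [-0.99987566, -0.008284  ,  0.01341786],
       [ 0.01195092,  0.15704486,  0.98751916]])}
wrist {'K': array([[386.73294253,   0.        , 322.15782936],
       [  0.        , 386.73294253, 237.12773517],
       [  0.        ,   0.        ,   1.        ]]), 'position': array([ 0.24620172, -0.57664638,  0.38417725]), 'attitude': array([[ 0.29173929,  0.9275988 ,  0.23334234],
       [-0.95649453,  0.2835694 ,  0.06860478],
       [-0.00253104, -0.24320538,  0.96997151]])}
```

View pics/side0.png

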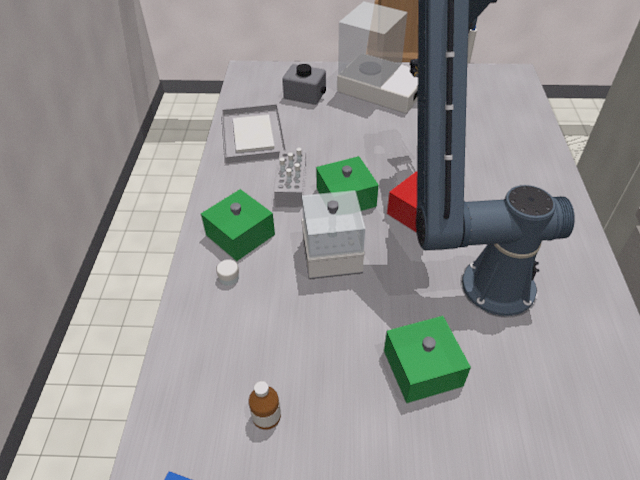

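View pics/top0.png

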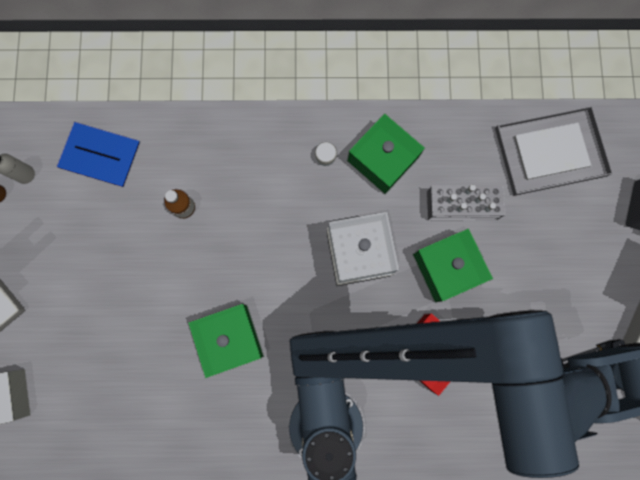

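View pics/wrist0.png

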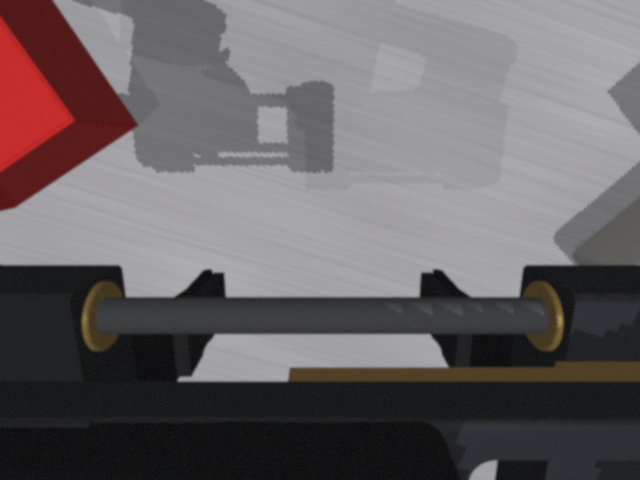

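The target is the clear box on the white cooler: side (333,235), top (362,247). The look-alikes are solid green boxes at top (385,150), (455,265), (225,340) and a red one at (432,355). The knob only fits the cooler on the clear one. Enlarging it to confirm and measure.

```bash
python3 - <<'E'
import cv2,numpy as np
a=cv2.imread("pics/side0.png")[185:285,290:375]; b=cv2.imread("pics/top0.png")[200:295,315:410]
a=cv2.resize(a,(400,470),interpolation=cv2.INTER_CUBIC); b=cv2.resize(b,(400,400),interpolation=cv2.INTER_CUBIC)
o=np.zeros((470,800,3),np.uint8);o[:,:400]=a;o[:400,400:]=b
cv2.imwrite("pics/crop0.png",o)
E
```

```text
(no output)
```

View pics/crop0.png

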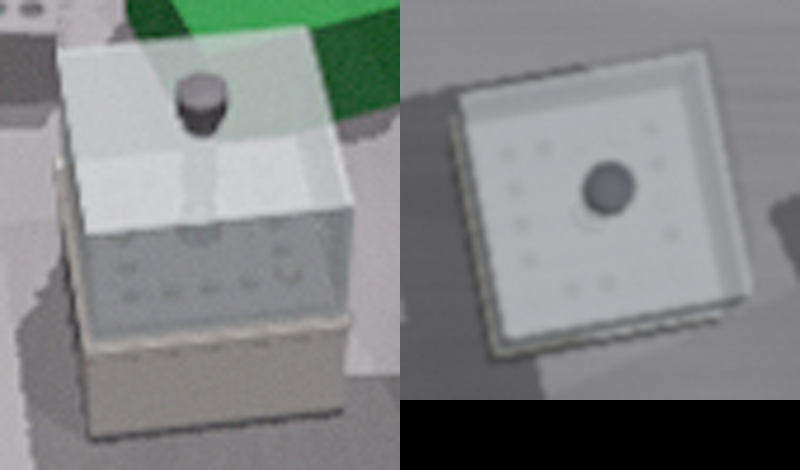

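The crop confirms the clear box with a grey knob, standing on the white cooler with the pestle seen through it. The side knob is at about (333,206) and the top knob at (364,244).

```bash
cat > h.py <<'E'
from station import *
import cv2,numpy as np
def ray(c,uv):
    K=c["K"]; d=np.linalg.inv(K)@np.array([uv[0],uv[1],1.0]); d=np.array([d[0],-d[1],-d[2]])
    d=c["attitude"]@d; return c["position"],d/np.linalg.norm(d)
def onz(c,uv,z):
    p,d=ray(c,uv); return p+d*(z-p[2])/d[2]
def tri(rs):
    A=np.zeros((3,3));b=np.zeros(3)
    for p,d in rs:
        M=np.eye(3)-np.outer(d,d);A+=M;b+=M@p
    x=np.linalg.solve(A,b); return x,[np.linalg.norm((np.eye(3)-np.outer(d,d))@(x-p)) for p,d in rs]
def proj(c,X):
    q=c["attitude"].T@(np.asarray(X)-c["position"]); q=np.array([q[0],-q[1],-q[2]]); q=c["K"]@q; return q[:2]/q[2]
def blob(img,box,m):
    x0,y0,x1,y1=box; n,l,s,ce=cv2.connectedComponentsWithStats(m[y0:y1,x0:x1].astype(np.uint8))
    k=1+np.argmax(s[1:,4]); return ce[k]+[x0,y0],s[k]+np.array([x0,y0,0,0,0])
E
python3 - <<'E'
from h import *
S=cv2.imread("pics/side0.png");T=cv2.imread("pics/top0.png")
cs,ct=get_calibration("side"),get_calibration("top")
g=S.max(2)<115; ks,ss=blob(S,(318,192,348,220),g)
gt=T.max(2)<130; kt,st=blob(T,(350,232,378,258),gt)
print(ks,ss,kt,st)
print(tri([ray(cs,ks),ray(ct,kt)]))
print("z.213 side",onz(cs,ks,.211),"top",onz(ct,kt,.216))
f=lambda x,y:((x-400)/4.2105+315,y/4.2105+200)
cor=[f(460,95),f(710,52),f(748,298),f(500,345)]
for z in (.191,):
  P=np.array([onz(ct,c,z) for c in cor]); print(P,P.mean(0)); 
  for i in range(4): d=P[(i+1)%4]-P[i]; print(np.linalg.norm(d),np.arctan2(d[1],d[0]))
W=lambda p,z:print(p,onz(ct,p,z))
for p,z in [((326,152),.05),((172,197),.15),((437,187),.07),((505,217),.07),((352,152),.1),((418,248),.1),((437,300),.1),((260,352),.07),((188,318),.1),((246,305),.1),((410,340),.1)]: W(p,z)
E
```

```text
[332.5        209.65384615] [328 206  10   8  52] [364.05128205 244.48717949] [358 239  13  12 117]
(array([ 0.48605742, -0.10144752,  0.19671733]), [np.float64(0.0012242726052928718), np.float64(0.0012242726052929974)])
z.213 side [ 0.48463317 -0.08649499  0.211     ] top [ 0.48447834 -0.09979897  0.216     ]
[[ 0.54712885 -0.01194105  0.191     ]
 [ 0.57329551 -0.1690985   0.191     ]
 [ 0.41843488 -0.18787951  0.191     ]
 [ 0.39092095 -0.03450416  0.191     ]] [ 0.48244505 -0.10085581  0.191     ]
0.1593209313068601 -1.4058101988068639
0.155995326230693 -3.0209051940302794
0.15582367056285878 1.7482978397303157
0.15782903044806937 0.1434506490954615
(326, 152) [ 0.78621472 -0.00919479  0.05      ]
(172, 197) [0.62895446 0.41345683 0.15      ]
(437, 187) [ 0.67221647 -0.32915318  0.07      ]
(505, 217) [ 0.58212148 -0.5213023   0.07      ]
(352, 152) [ 0.76932647 -0.08243166  0.1       ]
(418, 248) [ 0.49017256 -0.26110344  0.1       ]
(437, 300) [ 0.3456462  -0.30777285  0.1       ]
(260, 352) [0.20956732 0.17946742 0.07      ]
(188, 318) [0.303704   0.37243364 0.1       ]
(246, 305) [0.33720128 0.21558015 0.1       ]
(410, 340) [ 0.23856663 -0.22955476  0.1       ]
```

Emit:
{"api": "jog_arm", "payload": {"deltas": [[[-4,0,0],0,0],[[-8,0,0],0,0],[[-8,-4,-4.5],0,0],[[-8,-9,-10],0,0],[[-8,-14,-16],0,0],[[-8,-19.5,-22],0,0],[[-8,-25,-28],0,0],[[-8,-30,-34],0,0],[[-8,-35,-39],0,0],[[-8,-38.7,-43.4],0,0]]}}

```text
time_s: 1.4
tcp_pos: [0.4416, -0.1704, 0.2814]
tcp_rot: [[0.0, 0.291, -0.957], [0.002, -0.957, -0.291], [-1.0, -0.001, -0.0]]
wrist_force: [0.8, -0.8, -1.2]
opening: 0.0869
```

Emit:
{"api": "jog_arm", "payload": {"deltas": [[[0,0,0],0,0]]}}

```text
time_s: 1.52
tcp_pos: [0.4426, -0.1664, 0.2813]
tcp_rot: [[-0.0, 0.298, -0.955], [0.003, -0.955, -0.298], [-1.0, -0.003, -0.001]]
wrist_force: [0.2, 0.1, -0.4]
opening: 0.0869
```

```bash
python3 - <<'E'
from h import *
o=status.get_obs(); print(o["time_s"],o["tcp_pos"],o["tcp_rot"],o["joint_positions"],o["wrist_force"])
c=get_calibration("wrist"); im=snapshot("wrist"); cv2.imwrite("pics/w1.png",im); print(proj(c,[.4845,-.0998,.216]),c["position"])
cv2.imwrite("pics/t1.png",snapshot("top"));cv2.imwrite("pics/s1.png",snapshot("side"))
E
```

```text
1.525 [ 0.44262627 -0.16640168  0.28130992] [[-1.72973315e-04  2.98165893e-01 -9.54514049e-01]
 [ 2.70937334e-03 -9.54510420e-01 -2.98165251e-01]
 [-9.99996315e-01 -2.63770955e-03 -6.42737892e-04]] [-0.59806441  0.22296831  1.69290443  0.00227451  1.22738918  0.6691935 ] [ 0.23106116  0.1363958  -0.40390383]
[243.47391891 152.38474785] [ 0.5065491  -0.14562083  0.46484409]
```

View pics/w1.png

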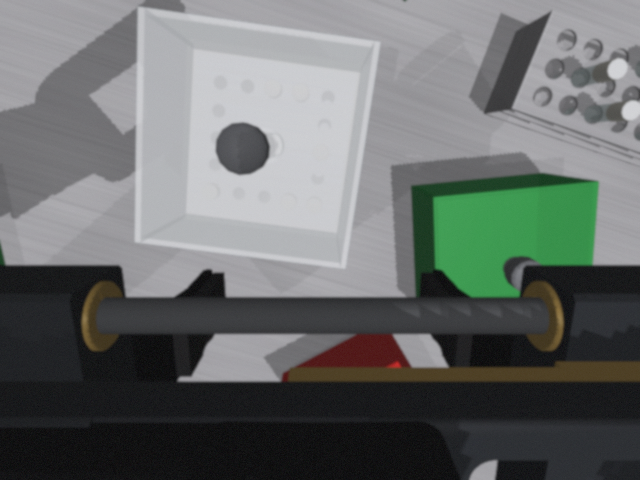

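View pics/s1.png

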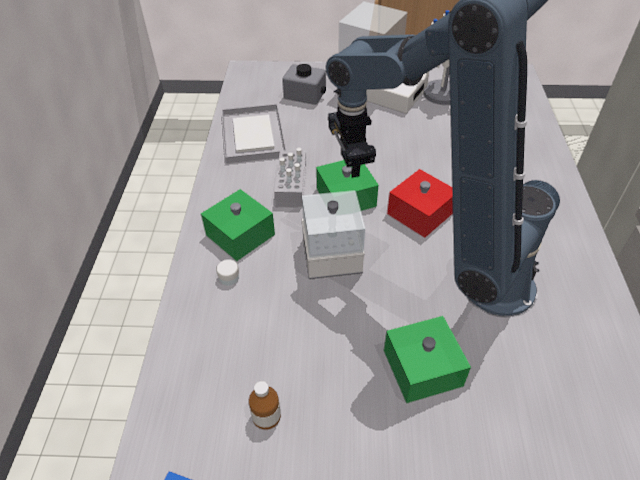

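The wrist view shows the clear cover with its knob at about (242,148), within 5 px of the prediction. The fingers are clear of everything.

```bash
python3 - <<'E'
from h import *
c=get_calibration("wrist"); im=cv2.imread("pics/w1.png")
m=im.max(2)<105; k,s=blob(im,(190,100,300,200),m); print(k,s)
(x,y),r=cv2.minEnclosingCircle(np.argwhere(m[100:200,190:300])[:,::-1].astype(np.float32)+[190,100]) if 0 else ((0,0),0)
for z in (.215,.219,.221): print(z,onz(c,k,z))
ct=get_calibration("top");cs=get_calibration("side")
print(onz(ct,(364.05,244.49),.219)); print(tri([ray(c,k),ray(ct,(364.05,244.49))]),tri([ray(c,k),ray(ct,(364.05,244.49)),ray(cs,(332.8,207.2))]))
o=status.get_obs()
print((o["tcp_rot"].T@(np.array([.4845,-.099,.282])-o["tcp_pos"]))*100)
E
```

```text
[242.25837785 148.12190384] [ 217  124   52   50 2059]
0.215 [ 0.48579802 -0.10301489  0.215     ]
0.219 [ 0.48611202 -0.10376903  0.219     ]
0.221 [ 0.48626902 -0.1041461   0.221     ]
[ 0.48403476 -0.09951011  0.219     ]
(array([ 0.48549894, -0.10103745,  0.20619146]), [np.float64(0.0005034679212838675), np.float64(0.0005034679212839591)]) (array([ 0.48502249, -0.10103442,  0.20634399]), [np.float64(0.00035430327800740305), np.float64(0.0009063677365905436), np.float64(0.0009304241468343887)])
[-0.06209562 -5.60626979 -6.22764644]
```

Emit:
{"api": "jog_arm", "payload": {"deltas": [[[0,-1.6,-2],0,0],[[0,-3.3,-4],0,0],[[0,-4.9,-6],0,0],[[0,-4.9,-6],0,0],[[0,-4.9,-6],0,0]]}}

```text
time_s: 2.3
tcp_pos: [0.4837, -0.108, 0.2812]
tcp_rot: [[-0.001, 0.29, -0.957], [0.001, -0.957, -0.29], [-1.0, -0.001, 0.001]]
wrist_force: [-1.4, 0.2, 0.4]
opening: 0.0871
```

```bash
python3 - <<'E'
from h import *
o=status.get_obs(); print(o["time_s"],o["tcp_pos"],o["tcp_rot"])
c=get_calibration("wrist"); im=snapshot("wrist"); cv2.imwrite("pics/w2.png",im); print(proj(c,[.485,-.1015,.216]),proj(c,o["tcp_pos"]),proj(c,o["tcp_pos"]-[0,0,.06]))
E
```

```text
2.3 [ 0.48372758 -0.10801453  0.28117587] [[-1.37601808e-03  2.89669066e-01 -9.57125874e-01]
 [ 5.81982522e-04 -9.57126386e-01 -2.89670058e-01]
 [-9.99998884e-01 -9.55621768e-04  1.14844088e-03]]
[315.54178132 239.59659281] [324.88777221 278.11666226] [324.40115552 246.19321723]
```

View pics/w2.png

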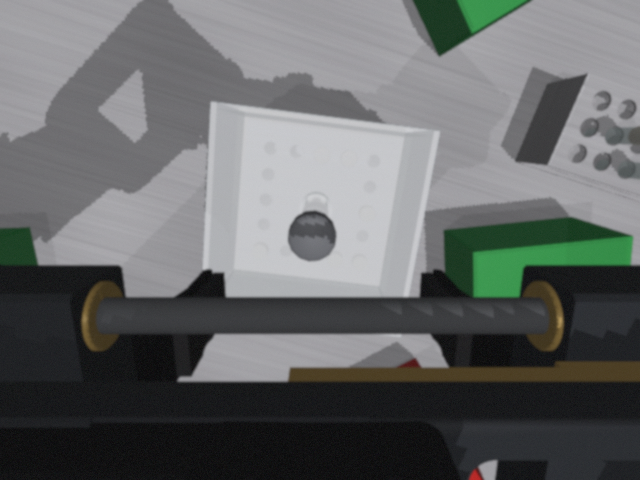

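The knob at (312,236) lies about 7 mm in tool −y and 5 mm in tool −z from the grasp axis. Correcting that and going down.

Emit:
{"api": "jog_arm", "payload": {"deltas": [[[0,-0.75,-0.5],0,0],[[2,-0.75,-0.5],0,0],[[4,-0.75,-0.5],0,0],[[6,-0.75,-0.5],0,0],[[7.5,-0.75,-0.5],0,0],[[8.3,-0.75,-0.5],0,0],[[8.3,-0.75,-0.5],0,0],[[8.3,-0.75,-0.5],0,0]]}}

```text
time_s: 3.35
tcp_pos: [0.4867, -0.0995, 0.1988]
tcp_rot: [[-0.0, 0.289, -0.957], [0.0, -0.957, -0.289], [-1.0, -0.0, -0.0]]
wrist_force: [1.1, -0.0, -0.7]
opening: 0.087
```

```bash
python3 - <<'E'
from h import *
o=status.get_obs(); print(o["time_s"],o["tcp_pos"],o["wrist_force"])
im=snapshot("side"); cv2.imwrite("pics/s3.png",cv2.resize(im[130:290,260:420],(600,600),interpolation=cv2.INTER_CUBIC))
cv2.imwrite("pics/w3.png",snapshot("wrist"))
E
```

```text
3.35 [ 0.48670423 -0.09948719  0.19881019] [ 1.109339   -0.04056235 -0.69225621]
```

View pics/s3.png

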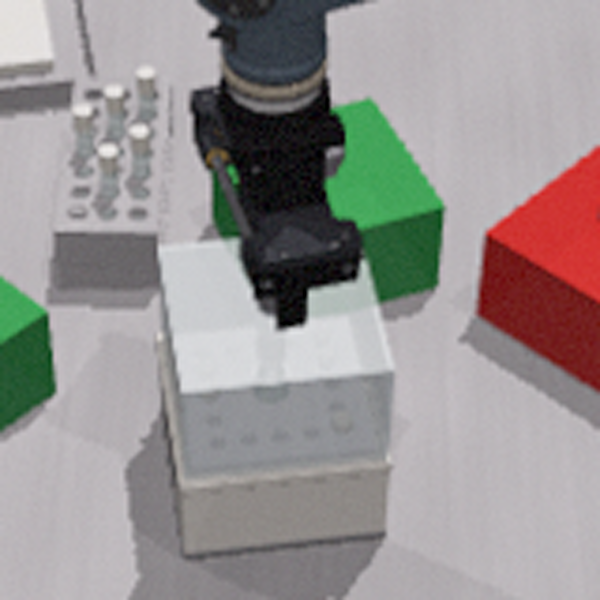

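View pics/w3.png

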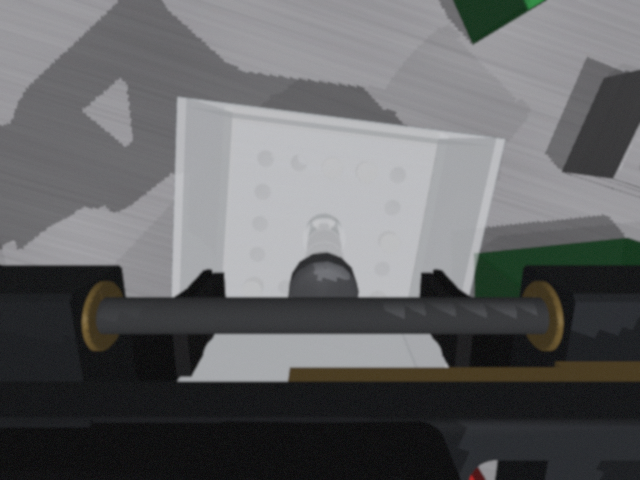

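The knob is centred at column 323 between the fingers (tips at about 215 and 430). Closing on it.

Emit:
{"api": "jog_arm", "payload": {"deltas": [[[0,0,0],0,1],[[0,0,0],0,1],[[0,0,0],0,1],[[0,0,0],0,1],[[0,0,0],0,1],[[0,0,0],0,1]]}}

```text
time_s: 4.2
tcp_pos: [0.4867, -0.0995, 0.1989]
tcp_rot: [[0.0, 0.289, -0.957], [0.0, -0.957, -0.289], [-1.0, -0.0, -0.0]]
wrist_force: [-0.6, -0.8, 0.3]
opening: 0.0351
```

Emit:
{"api": "jog_arm", "payload": {"deltas": [[[0,0,0],0,1],[[0,0,0],0,1],[[0,0,0],0,1]]}}

```text
time_s: 4.58
tcp_pos: [0.4868, -0.0997, 0.1989]
tcp_rot: [[0.0, 0.289, -0.957], [-0.0, -0.957, -0.289], [-1.0, 0.0, -0.0]]
wrist_force: [0.2, -0.7, -1.4]
opening: 0.029
```

```bash
python3 - <<'E'
from h import *
o=status.get_obs(); print(o["time_s"],o["tcp_pos"],o["opening"],o["wrist_force"])
cv2.imwrite("pics/w4.png",snapshot("wrist"))
im=snapshot("side"); cv2.imwrite("pics/s4.png",cv2.resize(im[170:250,290:370],(600,600),interpolation=cv2.INTER_CUBIC))
E
```

```text
4.575 [ 0.48682405 -0.0996991   0.19886153] 0.029028480922147718 [ 0.24051479 -0.67412838 -1.35870151]
```

View pics/w4.png

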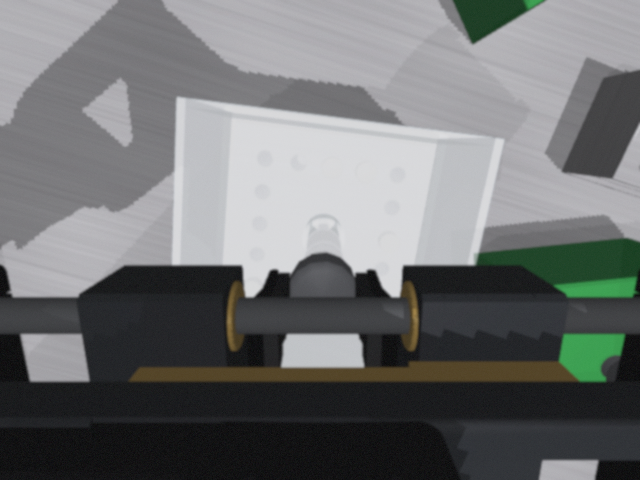

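View pics/s4.png

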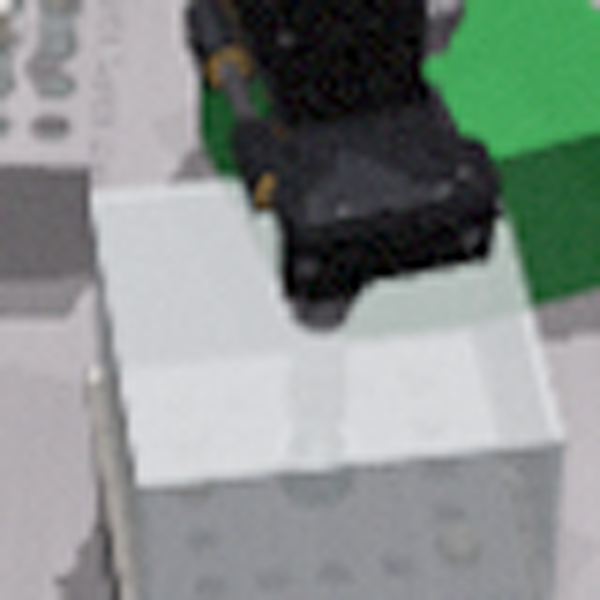

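The fingers grip the knob on both sides (columns 275 to 370), nearly centred. Lifting 2 cm as a test.

Emit:
{"api": "jog_arm", "payload": {"deltas": [[[-0.5,0,0],0,1],[[-1,0,0],0,1],[[-1.5,0,0],0,1],[[-2,0,0],0,1],[[-2,0,0],0,1]]}}

```text
time_s: 5.3
tcp_pos: [0.4871, -0.0998, 0.2194]
tcp_rot: [[0.001, 0.29, -0.957], [-0.001, -0.957, -0.29], [-1.0, 0.001, -0.001]]
wrist_force: [0.8, 0.0, -2.6]
opening: 0.0286
```

```bash
python3 - <<'E'
from h import *
o=status.get_obs(); print(o["time_s"],o["tcp_pos"],o["opening"],o["wrist_force"],o["wrist_torque"])
im=snapshot("side"); cv2.imwrite("pics/s5.png",cv2.resize(im[150:290,270:410],(600,600),interpolation=cv2.INTER_CUBIC))
E
```

```text
5.3 [ 0.48711434 -0.09978731  0.21939555] 0.02864096640360115 [ 0.84917567  0.00875671 -2.61997767] [-0.03360029 -0.03876142  0.05519866]
```

View pics/s5.png

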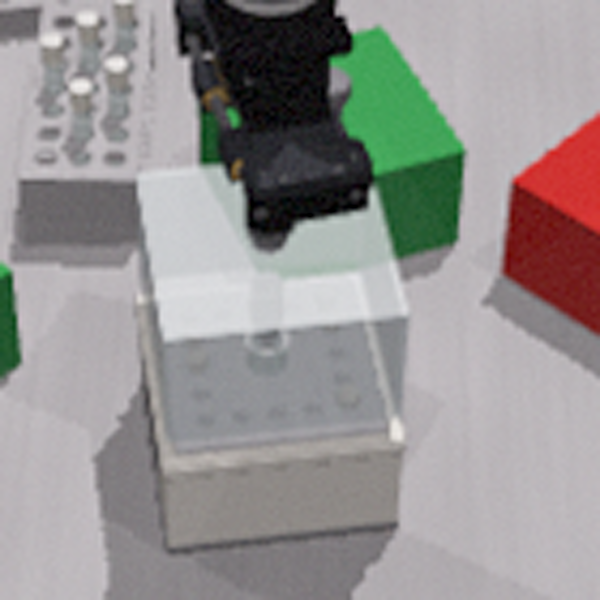

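It has lifted off level and the rim clears the collar. Continuing up until it clears the pestle.

Emit:
{"api": "jog_arm", "payload": {"deltas": [[[-1.5,0,0],0,1],[[-3,0,0],0,1],[[-4.5,0,0],0,1],[[-6,0,0],0,1],[[-7.5,0,0],0,1],[[-9,0,0],0,1],[[-10,0,0],0,1],[[-11,0,0],0,1],[[-11.5,0,0],0,1],[[-11.5,0,0],0,1]]}}

```text
time_s: 6.6
tcp_pos: [0.4869, -0.0997, 0.3342]
tcp_rot: [[0.001, 0.289, -0.957], [-0.001, -0.957, -0.289], [-1.0, 0.001, -0.001]]
wrist_force: [-0.3, 0.3, -3.8]
opening: 0.0288
```

```bash
python3 - <<'E'
from h import *
o=status.get_obs(); print(o["time_s"],o["tcp_pos"],o["opening"],o["wrist_force"],o["wrist_torque"])
im=snapshot("side"); cv2.imwrite("pics/s6.png",cv2.resize(im[90:290,240:440],(600,600),interpolation=cv2.INTER_CUBIC))
E
```

```text
6.6 [ 0.4868995  -0.09965828  0.33424502] 0.028764723665325995 [-0.27317591  0.31180801 -3.78731197] [-0.01557981 -0.03654007  0.05948599]
```

View pics/s6.png

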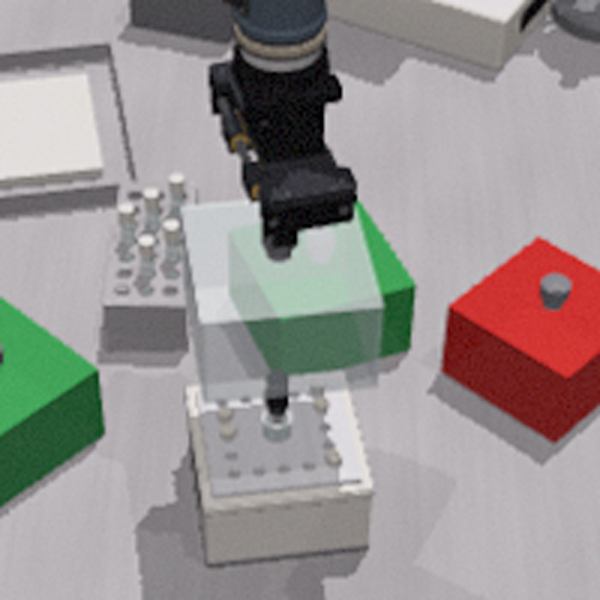

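The cover hangs level, with its rim at about z = 0.23, well over the pestle (top at 0.177). Moving it to the +y side.

Emit:
{"api": "jog_arm", "payload": {"deltas": [[[0,-1,-0.1],0,1],[[0,-3,-0.4],0,1],[[0,-5.5,-0.8],0,1],[[0,-8,-1.1],0,1],[[0,-10.5,-1.5],0,1],[[0,-13,-1.8],0,1],[[0,-15.5,-2.2],0,1],[[0,-18,-2.5],0,1],[[0,-20,-2.8],0,1],[[0,-20.6,-2.9],0,1]]}}

```text
time_s: 7.9
tcp_pos: [0.4536, 0.1079, 0.3337]
tcp_rot: [[-0.0, 0.292, -0.956], [0.0, -0.956, -0.292], [-1.0, -0.0, 0.0]]
wrist_force: [0.2, -0.1, -2.8]
opening: 0.0287
```

Emit:
{"api": "jog_arm", "payload": {"deltas": [[[0,0,0],0,1],[[0,0,0],0,1]]}}

```text
time_s: 8.15
tcp_pos: [0.4535, 0.1077, 0.3337]
tcp_rot: [[-0.001, 0.292, -0.956], [-0.0, -0.956, -0.292], [-1.0, 0.0, 0.001]]
wrist_force: [-0.5, 0.0, -2.3]
opening: 0.0289
```

```bash
python3 - <<'E'
from h import *
o=status.get_obs(); print(o["time_s"],o["tcp_pos"],o["opening"],o["wrist_force"],o["wrist_torque"])
im=snapshot("side"); cv2.imwrite("pics/s7.png",im)
im=snapshot("top"); cv2.imwrite("pics/t7.png",im)
E
```

```text
8.15 [0.45345756 0.10769924 0.33365261] 0.02893098549034327 [-0.48584505  0.0178737  -2.3129975 ] [-0.02408213  0.04614832  0.007128  ]
```

View pics/s7.png

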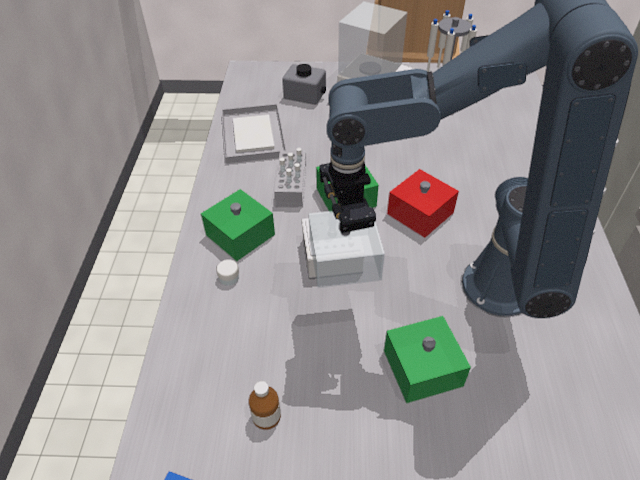

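View pics/t7.png

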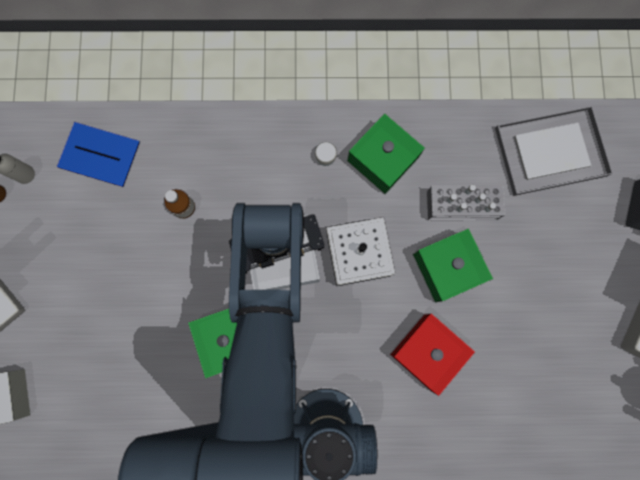

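The cover is over free bench: cooler at (360,250) in the top view, green box at (225,340), both clear of the footprint. Lowering.

Emit:
{"api": "jog_arm", "payload": {"deltas": [[[2,0,0],0,1],[[4.5,0,0],0,1],[[7,0,0],0,1],[[9.5,0,0],0,1],[[12,0,0],0,1],[[14.5,0,0],0,1],[[17,0,0],0,1],[[19.5,0,0],0,1],[[21,0,0],0,1],[[21.5,0,0],0,1]]}}

```text
time_s: 9.5
tcp_pos: [0.4537, 0.1068, 0.1179]
tcp_rot: [[-0.002, 0.29, -0.957], [-0.0, -0.957, -0.29], [-1.0, -0.0, 0.002]]
wrist_force: [-0.2, -0.1, -2.1]
opening: 0.0285
```

Emit:
{"api": "jog_arm", "payload": {"deltas": [[[0.3,0,0],0,1],[[0.6,0,0],0,1],[[0.9,0,0],0,1],[[1.1,0,0],0,1],[[1.1,0,0],0,1]]}}

```text
time_s: 10.12
tcp_pos: [0.4537, 0.1068, 0.1069]
tcp_rot: [[-0.002, 0.29, -0.957], [-0.0, -0.957, -0.29], [-1.0, -0.0, 0.002]]
wrist_force: [-0.3, -0.3, -2.5]
opening: 0.029
```

```bash
python3 - <<'E'
from h import *
o=status.get_obs(); print(o["time_s"],o["tcp_pos"],o["opening"],o["wrist_force"],o["wrist_torque"])
im=snapshot("side"); cv2.imwrite("pics/s8.png",cv2.resize(im[160:360,240:440],(600,600),interpolation=cv2.INTER_CUBIC))
E
```

```text
10.125 [0.45369374 0.10684915 0.10691303] 0.02896186461944189 [-0.33513521 -0.32793717 -2.53072771] [-0.00244587 -0.03309803  0.006344  ]
```

View pics/s8.png

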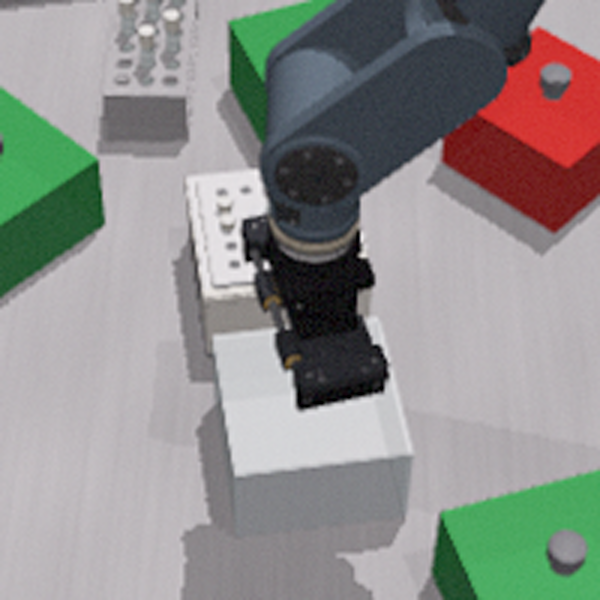

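Emit:
{"api": "jog_arm", "payload": {"deltas": [[[0.1,0,0],0,1],[[0.2,0,0],0,1],[[0.25,0,0],0,1],[[0.25,0,0],0,1]]}}

```text
time_s: 10.68
tcp_pos: [0.4537, 0.1069, 0.1044]
tcp_rot: [[-0.002, 0.29, -0.957], [-0.0, -0.957, -0.29], [-1.0, -0.0, 0.002]]
wrist_force: [-0.5, -0.1, -3.2]
opening: 0.029
```

Emit:
{"api": "jog_arm", "payload": {"deltas": [[[0.1,0,0],0,1],[[0.1,0,0],0,1]]}}

```text
time_s: 10.92
tcp_pos: [0.4538, 0.107, 0.1038]
tcp_rot: [[-0.001, 0.29, -0.957], [-0.0, -0.957, -0.29], [-1.0, -0.0, 0.001]]
wrist_force: [-0.2, -0.2, 1.7]
opening: 0.0286
```

Contact with the bench: the wrist force went from −3 N to +1.7 N at the expected TCP height of 0.104. Opening.

Emit:
{"api": "jog_arm", "payload": {"deltas": [[[0,0,0],0,0.8],[[0,0,0],0,0.3],[[0,0,0],0,0],[[0,0,0],0,0],[[0,0,0],0,0],[[0,0,0],0,0],[[0,0,0],0,0],[[0,0,0],0,0]]}}

```text
time_s: 11.92
tcp_pos: [0.4538, 0.1069, 0.1038]
tcp_rot: [[-0.001, 0.29, -0.957], [-0.0, -0.957, -0.29], [-1.0, -0.0, 0.001]]
wrist_force: [0.5, -0.3, 0.7]
opening: 0.0852
```

Emit:
{"api": "jog_arm", "payload": {"deltas": [[[-1,0,0],0,0],[[-3,0,0],0,0],[[-6,0,0],0,0],[[-9,0,0],0,0],[[-12,0,0],0,0],[[-15,0,0],0,0],[[-15,0,0],0,0],[[-15,0,0],0,0]]}}

```text
time_s: 12.92
tcp_pos: [0.4533, 0.107, 0.2535]
tcp_rot: [[-0.002, 0.29, -0.957], [-0.0, -0.957, -0.29], [-1.0, -0.0, 0.002]]
wrist_force: [0.6, -0.6, -1.2]
opening: 0.0869
```

```bash
python3 - <<'E'
from h import *
o=status.get_obs(); print(o["time_s"],o["tcp_pos"],o["tcp_rot"],o["opening"],o["wrist_force"])
c=get_calibration("wrist")
im=snapshot("wrist"); cv2.imwrite("pics/w9.png",im)
im=snapshot("side"); cv2.imwrite("pics/s9.png",im)
E
```

```text
12.925 [0.4532838  0.10697744 0.2534854 ] [[-2.07377718e-03  2.90447173e-01 -9.56888781e-01]
 [-1.36576922e-04 -9.56890912e-01 -2.90447524e-01]
 [-9.99997840e-01 -4.71634522e-04  2.02404692e-03]] 0.08694630072862623 [ 0.62099717 -0.55253664 -1.21094459]
```

View pics/w9.png

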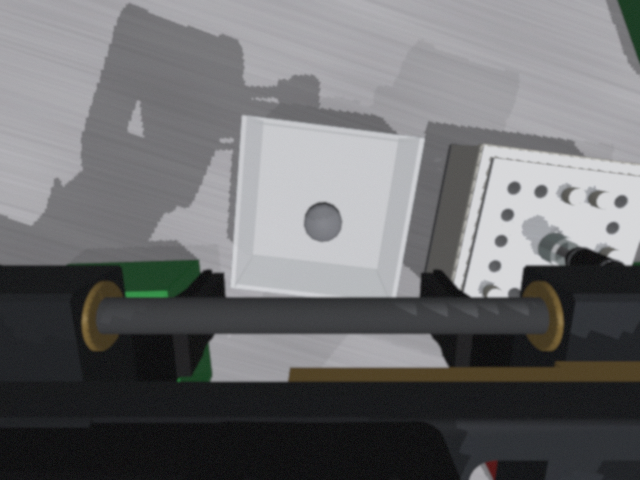

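View pics/s9.png

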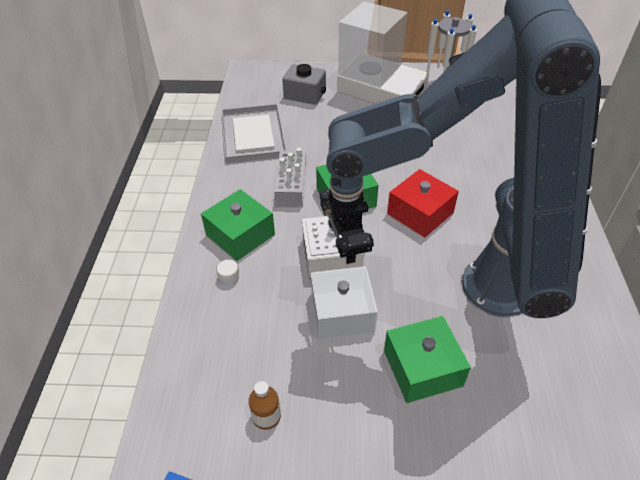

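The cover stands flat on its rim at side (343,302), and the wrist view shows it beside the cooler with a gap. Now hovering over the pestle.

Emit:
{"api": "jog_arm", "payload": {"deltas": [[[0,2,0.3],0,0],[[0,5,0.7],0,0],[[0,8,1.1],0,0],[[0,11,1.5],0,0],[[0,14,1.9],0,0],[[0,17,2.3],0,0],[[0,19.5,2.6],0,0],[[0,20.8,2.8],0,0],[[0,20.8,2.8],0,0],[[0,20.8,2.8],0,0]]}}

```text
time_s: 14.28
tcp_pos: [0.486, -0.0993, 0.2523]
tcp_rot: [[-0.005, 0.291, -0.957], [0.001, -0.957, -0.291], [-1.0, -0.002, 0.005]]
wrist_force: [0.8, 0.4, -0.7]
opening: 0.0873
```

```bash
python3 - <<'E'
from h import *
o=status.get_obs(); print(o["time_s"],o["tcp_pos"],o["tcp_rot"],o["opening"],o["wrist_force"])
c=get_calibration("wrist"); p=o["tcp_pos"]
print([proj(c,[p[0],p[1],z]) for z in (.177,.155,.122)])
im=snapshot("wrist"); cv2.imwrite("pics/w10.png",im)
im=snapshot("side"); cv2.imwrite("pics/s10.png",im)
im=snapshot("top"); cv2.imwrite("pics/t10.png",im)
E
```

```text
14.275 [ 0.486024   -0.09930612  0.25226002] [[-5.01874302e-03  2.90782216e-01 -9.56776105e-01]
 [ 8.69816046e-04 -9.56786523e-01 -2.90789945e-01]
 [-9.99987028e-01 -2.29161922e-03  4.54893865e-03]] 0.0872578954379457 [ 0.76045531  0.36384707 -0.67549767]
[array([324.50586866, 239.95913545]), array([324.41823486, 232.44045774]), array([324.30863402, 223.03708358])]
```

View pics/w10.png

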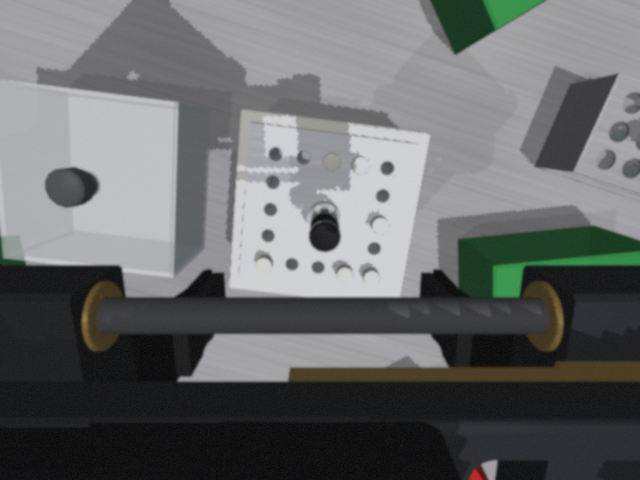

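View pics/s10.png

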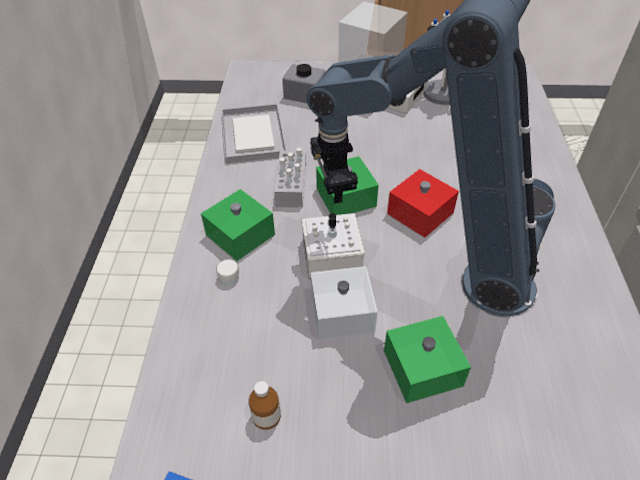

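```bash
python3 - <<'E'
from h import *
im=cv2.imread("pics/w10.png"); print(im[236,324],im[215,324])
m=im.max(2)<60; k,s=blob(im,(295,195,350,262),m); print(k,s)
for r in range(s[1],s[1]+s[3]):
    q=np.where(m[r,300:348])[0]; print(r,q.min()+300 if len(q) else 0,q.max()+300 if len(q) else 0,end=' | ')
cv2.imwrite("pics/c10.png",cv2.resize(im[185:275,280:370],(600,600),interpolation=cv2.INTER_CUBIC))
T=cv2.imread("pics/t7.png"); cv2.imwrite("pics/c7.png",cv2.resize(T[205:295,315:405],(600,600),interpolation=cv2.INTER_CUBIC))
mt=T.max(2)<60; print(blob(T,(345,232,380,265),mt))
E
```

```text
[39 37 39] [19 19 17]
[324.42162819 231.63669502] [311 212  28  38 823]
212 322 325 | 213 321 327 | 214 319 329 | 215 316 331 | 216 316 332 | 217 315 332 | 218 314 334 | 219 313 335 | 220 313 335 | 221 313 335 | 222 312 336 | 223 312 336 | 224 312 336 | 225 315 336 | 226 314 336 | 227 313 336 | 228 313 336 | 229 312 337 | 230 312 337 | 231 311 337 | 232 311 337 | 233 311 338 | 234 311 338 | 235 311 338 | 236 311 338 | 237 311 338 | 238 311 338 | 239 311 337 | 240 311 337 | 241 312 337 | 242 312 337 | 243 313 336 | 244 313 335 | 245 314 335 | 246 315 334 | 247 316 332 | 248 318 331 | 249 320 328 | (array([361.93181818, 247.36363636]), array([359, 244,   7,   8,  44]))
```

View pics/c10.png

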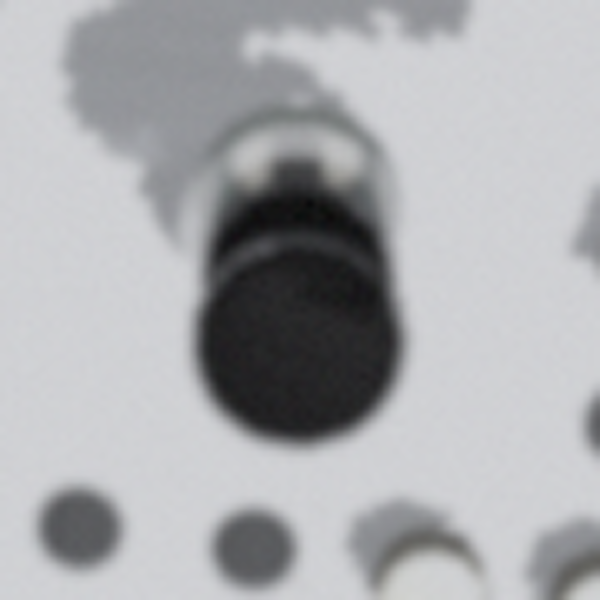

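View pics/c7.png

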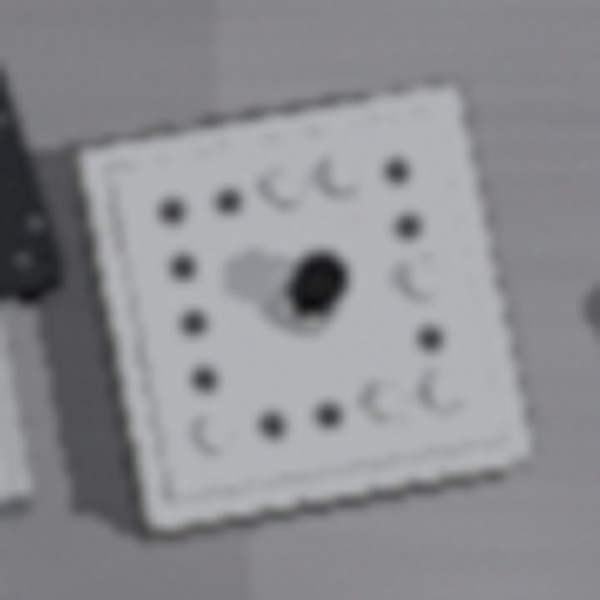

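The pestle grip's top disc is at (324.5,235.7), with the TCP axis at (324.5,240.0). I'll check the jaw-direction bias of the wrist camera using the knob I just released, which the grip must have centred.

```bash
python3 - <<'E'
from h import *
im=cv2.imread("pics/w9.png"); print(im[222,323])
m=im.max(2)<150; k,s=blob(im,(295,190,350,250),m); print(k,s)
# pose of wrist cam rel TCP from now
o=status.get_obs();c=get_calibration("wrist");R=o["tcp_rot"]
off=R.T@(c["position"]-o["tcp_pos"]); Ra=R.T@c["attitude"]
R9=np.array([[-2.07377718e-03,2.90447173e-01,-9.56888781e-01],[-1.36576922e-04,-9.56890912e-01,-2.90447524e-01],[-9.99997840e-01,-4.71634522e-04,2.02404692e-03]])
p9=np.array([0.4532838,0.10697744,0.2534854]); c9=dict(K=c["K"],position=p9+R9@off,attitude=R9@Ra)
for z in (.122,.126,.130):
  X=onz(c9,k,z); print(z,X,"rel tool cm",(R9.T@(X-[.4538,.1069,z]))*100)
X=onz(c,(324.5,235.7),.177); print("pestle wrist",X,(R.T@(X-o["tcp_pos"]))*100)
ct=get_calibration("top"); print("pestle top",onz(ct,(363.2,246.6),.177),onz(ct,(361.93,247.36),.165))
cs=get_calibration("side"); S=cv2.imread("pics/s10.png"); mm=S.max(2)<70; print(blob(S,(322,205,344,236),mm))
cv2.imwrite("pics/cs10.png",cv2.resize(S[190:250,303:363],(600,600),interpolation=cv2.INTER_CUBIC))
E
```

```text
[141 135 133]
[322.37542373 221.29491525] [ 304  202   38   40 1180]
0.122 [0.45435985 0.10871183 0.122     ] rel tool cm [-1.40845660e-04 -1.57112041e-01 -1.06195571e-01]
0.126 [0.45516475 0.10895426 0.126     ] rel tool cm [-0.00031108 -0.15693131 -0.19025696]
0.13 [0.45596965 0.10919668 0.13      ] rel tool cm [-0.00048131 -0.15675057 -0.27431835]
pestle wrist [ 0.489202   -0.09852359  0.177     ] [ 7.56323655  0.01842911 -0.3272923 ]
pestle top [ 0.48453711 -0.10113138  0.177     ] [ 0.48422125 -0.09882382  0.165     ]
(array([332.13043478, 220.25      ]), array([329, 213,   7,  16,  92]))
```

View pics/cs10.png

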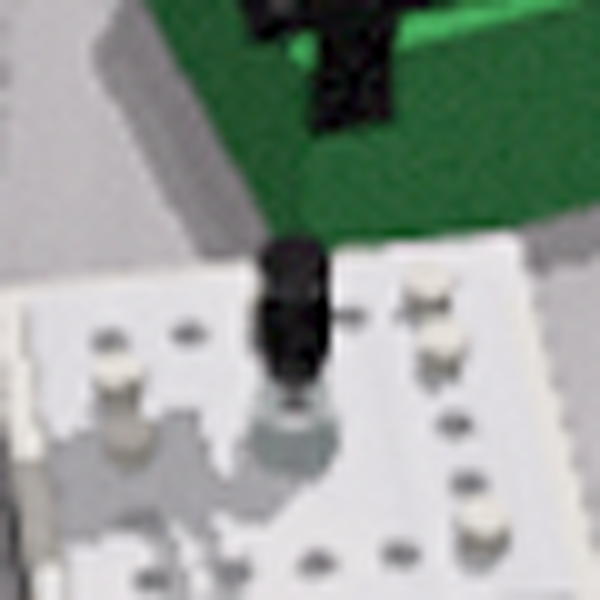

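```bash
python3 - <<'E'
from h import *
o=status.get_obs();c=get_calibration("wrist");R=o["tcp_rot"]
off=R.T@(c["position"]-o["tcp_pos"]); Ra=R.T@c["attitude"]
print(off,Ra)
ci=dict(K=c["K"],position=off,attitude=Ra)
for x in (-.02,0,.075,.13): print(x,proj(ci,[x,0,0]))
im=cv2.imread("pics/w4.png"); g=im.max(2)
for r in (262,268,275,282,290): print(r,[int(v) for v in g[r,262:390:2]])
im=cv2.imread("pics/w10.png"); g=im.max(2)
for r in (280,290): print(r,[int(v) for v in g[r,200:240:2]],[int(v) for v in g[r,410:450:2]])
E
```

```text
[-0.18348348 -0.00129131 -0.06732552] [[ 6.10976170e-04  2.43557949e-01 -9.69886154e-01]
 [ 9.99999776e-01 -4.12466476e-04  5.26367493e-04]
 [-2.71844537e-04 -9.69886259e-01 -2.43558147e-01]]
-0.02 [325.19252843 293.45182196]
0 [324.91396324 278.13760078]
0.075 [324.22970181 240.52008363]
0.13 [323.92535253 223.78837288]
262 [218, 219, 218, 219, 219, 218, 218, 218, 218, 218, 218, 219, 218, 218, 219, 219, 219, 213, 149, 72, 56, 57, 56, 57, 62, 66, 69, 69, 73, 75, 76, 80, 80, 77, 68, 63, 60, 57, 55, 54, 56, 94, 171, 214, 219, 219, 218, 218, 219, 218, 218, 218, 219, 219, 218, 218, 218, 218, 216, 215, 213, 216, 216, 218]
268 [218, 219, 219, 218, 212, 192, 182, 190, 211, 219, 218, 219, 219, 218, 218, 214, 157, 69, 58, 64, 73, 82, 85, 86, 92, 95, 95, 96, 96, 96, 97, 97, 97, 97, 96, 91, 91, 88, 87, 83, 78, 68, 56, 56, 104, 196, 218, 219, 218, 218, 219, 217, 214, 194, 186, 192, 203, 210, 214, 213, 212, 213, 212, 214]
275 [218, 218, 203, 102, 22, 20, 16, 22, 29, 25, 27, 28, 29, 47, 80, 61, 69, 82, 84, 87, 89, 92, 96, 98, 97, 98, 99, 100, 99, 100, 98, 98, 97, 97, 96, 95, 93, 91, 91, 92, 88, 86
[... 285 characters left out ...]
1, 66, 29, 24, 27, 27, 22, 26, 24, 21, 20, 21, 19, 41, 142, 214, 218, 218, 218]
290 [42, 18, 18, 21, 19, 20, 22, 25, 24, 26, 23, 26, 26, 27, 65, 82, 85, 88, 87, 87, 88, 88, 89, 89, 89, 87, 90, 89, 91, 91, 92, 92, 90, 90, 87, 89, 88, 87, 87, 87, 85, 87, 85, 85, 86, 82, 69, 35, 22, 20, 30, 28, 25, 23, 18, 18, 16, 22, 21, 17, 37, 111, 190, 216]
280 [21, 20, 16, 23, 26, 21, 24, 24, 24, 23, 20, 27, 87, 143, 157, 198, 209, 211, 210, 211] [162, 162, 161, 161, 159, 113, 34, 20, 22, 22, 23, 22, 25, 22, 18, 21, 21, 16, 17, 26]
290 [25, 22, 20, 25, 19, 24, 22, 22, 25, 23, 20, 25, 66, 144, 158, 160, 161, 162, 163, 166] [165, 167, 166, 166, 159, 88, 21, 22, 17, 20, 23, 24, 22, 24, 25, 24, 27, 25, 22, 20]
```

All three cues agree that the true jaw plane is at column 322.4: finger edges at 224.5/420, gripped knob at 289.5/355.5, released knob at 322.4. So the pestle lies +1.6 mm in tool y. Shifting, stopping just above it, and re-checking.

Emit:
{"api": "jog_arm", "payload": {"deltas": [[[0,0.16,-0.15],0,0],[[1.5,0.16,-0.15],0,0],[[3,0.16,-0.15],0,0],[[4.5,0.16,-0.15],0,0],[[5.5,0.16,-0.15],0,0],[[5.5,0.16,-0.15],0,0],[[5.5,0.16,-0.15],0,0]]}}

```text
time_s: 15.3
tcp_pos: [0.4885, -0.1005, 0.1981]
tcp_rot: [[-0.003, 0.292, -0.957], [-0.0, -0.957, -0.292], [-1.0, -0.001, 0.003]]
wrist_force: [1.1, 0.1, -0.6]
opening: 0.087
```

```bash
python3 - <<'E'
from h import *
o=status.get_obs(); print(o["time_s"],o["tcp_pos"],o["tcp_rot"][:,0],o["wrist_force"])
im=snapshot("wrist"); cv2.imwrite("pics/w11.png",im)
g=im.max(2)
for r in range(244,300,4):
    q=np.where(g[r,240:405]<70)[0]+240; print(r,(q.min(),q.max(),(q.min()+q.max())/2) if len(q) else 0)
print([int(v) for v in g[285,215:235]],[int(v) for v in g[285,412:430]])
E
```

```text
15.3 [ 0.48845878 -0.10048678  0.19807936] [-3.13531504e-03 -2.06677977e-04 -9.99995064e-01] [ 1.08663375  0.11369182 -0.57784957]
244 (np.int64(306), np.int64(336), np.float64(321.0))
248 (np.int64(306), np.int64(337), np.float64(321.5))
252 (np.int64(306), np.int64(337), np.float64(321.5))
256 (np.int64(305), np.int64(338), np.float64(321.5))
260 (np.int64(304), np.int64(339), np.float64(321.5))
264 (np.int64(303), np.int64(339), np.float64(321.0))
268 (np.int64(304), np.int64(338), np.float64(321.0))
272 (np.int64(306), np.int64(336), np.float64(321.0))
276 (np.int64(310), np.int64(333), np.float64(321.5))
280 (np.int64(318), np.int64(324), np.float64(321.0))
284 0
288 0
292 0
296 0
[20, 25, 22, 15, 22, 19, 25, 28, 59, 107, 163, 202, 214, 215, 215, 216, 215, 214, 215, 215] [216, 216, 216, 215, 212, 199, 176, 141, 98, 53, 26, 26, 23, 22, 22, 24, 23, 24]
```

View pics/w11.png

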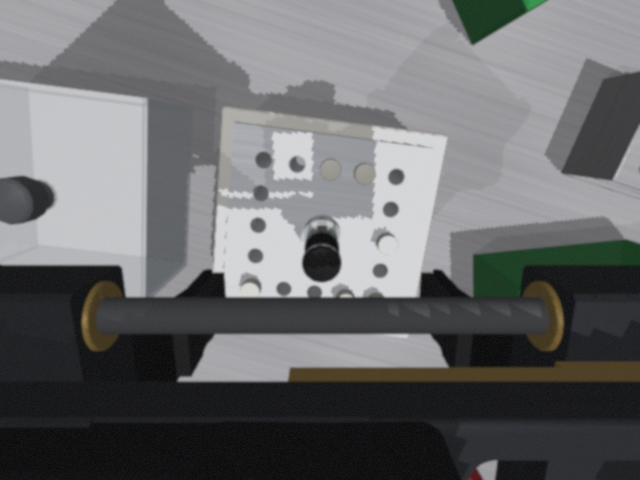

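The disc is centred at column 321.3 against the finger midpoint 322.2, about 0.5 mm off. Descending with a −0.05 cm correction.

Emit:
{"api": "jog_arm", "payload": {"deltas": [[[0,-0.05,-0.1],0,0],[[1,-0.05,-0.1],0,0],[[2.5,-0.05,-0.1],0,0],[[4,-0.05,-0.1],0,0],[[5.3,-0.05,-0.1],0,0],[[6.1,-0.05,-0.1],0,0],[[6.1,-0.05,-0.1],0,0],[[6.1,-0.05,-0.1],0,0]]}}

```text
time_s: 16.35
tcp_pos: [0.4895, -0.1, 0.1375]
tcp_rot: [[-0.002, 0.292, -0.957], [-0.001, -0.957, -0.292], [-1.0, 0.0, 0.002]]
wrist_force: [0.7, 0.8, 0.3]
opening: 0.0871
```

```bash
python3 - <<'E'
from h import *
o=status.get_obs(); print(o["time_s"],o["tcp_pos"],o["tcp_rot"],o["wrist_force"])
im=snapshot("wrist"); cv2.imwrite("pics/w12.png",im)
im=snapshot("side"); cv2.imwrite("pics/s12.png",cv2.resize(im[150:290,270:410],(600,600),interpolation=cv2.INTER_CUBIC))
E
```

```text
16.35 [ 0.4895012  -0.0999522   0.13748815] [[-2.13095667e-03  2.91553340e-01 -9.56552199e-01]
 [-6.75084243e-04 -9.56554572e-01 -2.91552560e-01]
 [-9.99997502e-01  2.44674440e-05  2.23519941e-03]] [0.68667838 0.77169023 0.2542425 ]
```

View pics/w12.png

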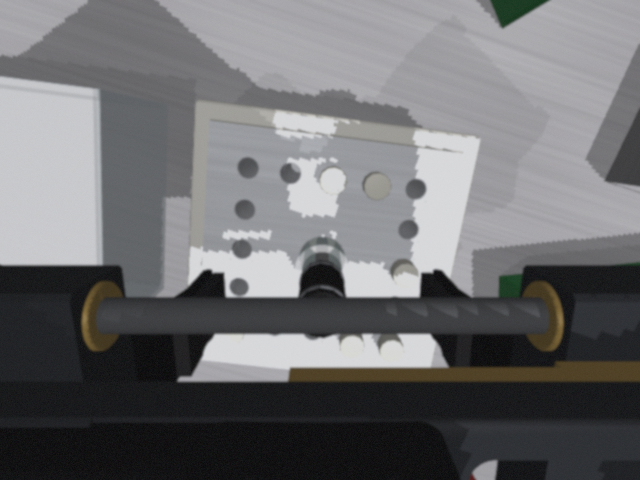

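View pics/s12.png

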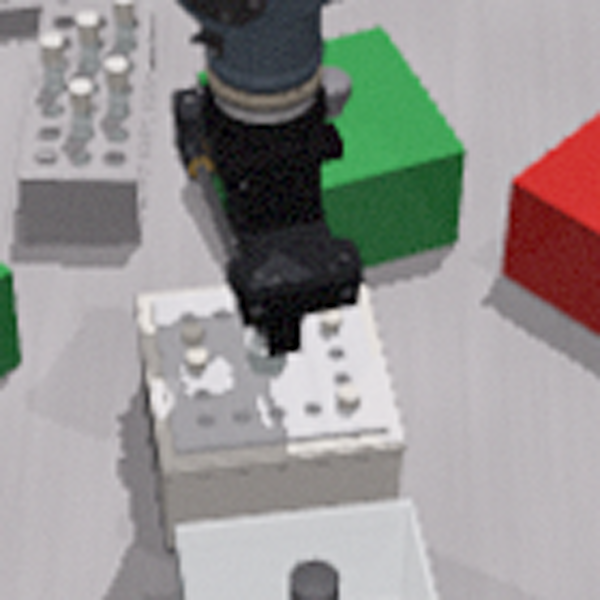

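The pestle (column ~322) is midway between the fingers and the fingertips are above the tube mouth. Closing gently in stages.

Emit:
{"api": "jog_arm", "payload": {"deltas": [[[0,0,0],0,0.3],[[0,0,0],0,0.5],[[0,0,0],0,0.6],[[0,0,0],0,0.65],[[0,0,0],0,0.68],[[0,0,0],0,0.7],[[0,0,0],0,0.7],[[0,0,0],0,0.7]]}}

```text
time_s: 17.45
tcp_pos: [0.4896, -0.1, 0.1377]
tcp_rot: [[-0.002, 0.292, -0.957], [-0.001, -0.957, -0.292], [-1.0, 0.0, 0.002]]
wrist_force: [-0.8, -0.1, -0.2]
opening: 0.0269
```

Emit:
{"api": "jog_arm", "payload": {"deltas": [[[0,0,0],0,0.72],[[0,0,0],0,0.74],[[0,0,0],0,0.76],[[0,0,0],0,0.78],[[0,0,0],0,0.8]]}}

```text
time_s: 18.08
tcp_pos: [0.4895, -0.1, 0.1377]
tcp_rot: [[-0.002, 0.292, -0.957], [-0.001, -0.957, -0.292], [-1.0, 0.0, 0.002]]
wrist_force: [-0.6, -0.5, 0.5]
opening: 0.0208
```

Emit:
{"api": "jog_arm", "payload": {"deltas": [[[0,0,0],0,0.85],[[0,0,0],0,0.9],[[0,0,0],0,1],[[0,0,0],0,1],[[0,0,0],0,1]]}}

```text
time_s: 18.7
tcp_pos: [0.4895, -0.0999, 0.1377]
tcp_rot: [[-0.002, 0.292, -0.957], [-0.001, -0.957, -0.292], [-1.0, 0.0, 0.002]]
wrist_force: [-0.1, 0.2, -0.2]
opening: 0.0206
```

```bash
python3 - <<'E'
from h import *
o=status.get_obs(); print(o["time_s"],o["tcp_pos"],o["opening"],o["wrist_force"],o["wrist_torque"])
im=snapshot("wrist"); cv2.imwrite("pics/w13.png",im)
E
```

```text
18.7 [ 0.48953524 -0.09994853  0.13767828] 0.020586569248989123 [-0.11183749  0.16599601 -0.24031944] [-0.00820892 -0.00172083  0.05268233]
```

View pics/w13.png

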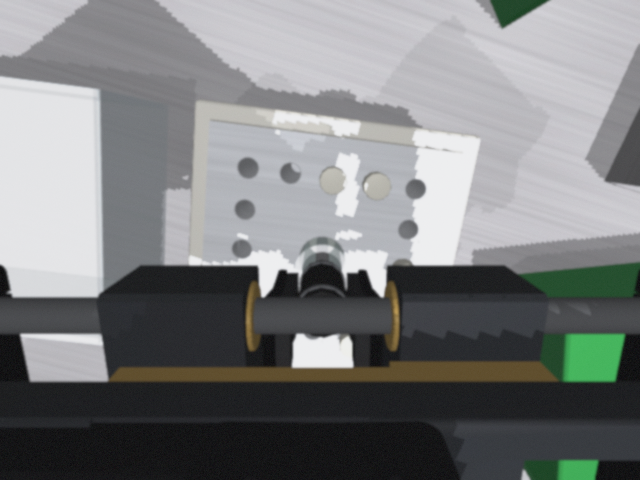

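The grip is closed on the pestle and the wrist force is about 0. Drawing up slowly.

Emit:
{"api": "jog_arm", "payload": {"deltas": [[[-0.2,0,0],0,1],[[-0.5,0,0],0,1],[[-0.8,0,0],0,1],[[-1,0,0],0,1],[[-1,0,0],0,1]]}}

```text
time_s: 19.38
tcp_pos: [0.4897, -0.1, 0.1479]
tcp_rot: [[-0.001, 0.292, -0.957], [-0.001, -0.957, -0.292], [-1.0, 0.001, 0.002]]
wrist_force: [0.2, 0.2, -1.7]
opening: 0.0213
```

Emit:
{"api": "jog_arm", "payload": {"deltas": [[[-0.4,0,0],0,1],[[-0.8,0,0],0,1],[[-1.2,0,0],0,1],[[-1.6,0,0],0,1],[[-2,0,0],0,1],[[-2.4,0,0],0,1],[[-2.8,0,0],0,1],[[-3,0,0],0,1],[[-3,0,0],0,1],[[-3,0,0],0,1]]}}

```text
time_s: 20.62
tcp_pos: [0.4896, -0.0999, 0.1778]
tcp_rot: [[-0.002, 0.292, -0.957], [-0.001, -0.957, -0.292], [-1.0, 0.0, 0.002]]
wrist_force: [-0.2, 0.0, -0.6]
opening: 0.0209
```

```bash
python3 - <<'E'
from h import *
o=status.get_obs(); print(o["time_s"],o["tcp_pos"],o["tcp_rot"][:,0],o["opening"],o["wrist_force"],o["wrist_torque"])
im=snapshot("side"); cv2.imwrite("pics/s14.png",cv2.resize(im[150:350,240:440],(600,600),interpolation=cv2.INTER_CUBIC))
im=snapshot("wrist"); cv2.imwrite("pics/w14.png",im)
F=np.array([status.get_obs()["wrist_force"]]);print(F)
E
```

```text
20.625 [ 0.48961119 -0.0999317   0.17778622] [-1.65792657e-03 -8.57117076e-04 -9.99998258e-01] 0.02092537879077823 [-0.24666883  0.00854018 -0.60535053] [-0.01152465  0.01903033  0.00600205]
[[-0.23962737 -0.26371713 -1.39603153]]
```

View pics/s14.png

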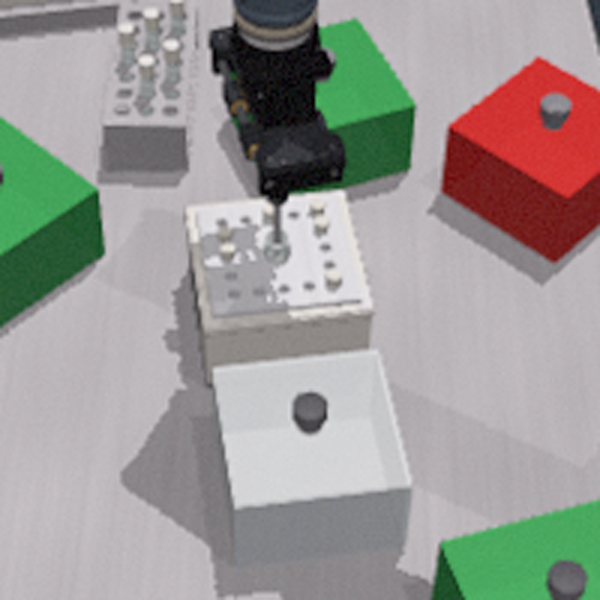

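View pics/w14.png

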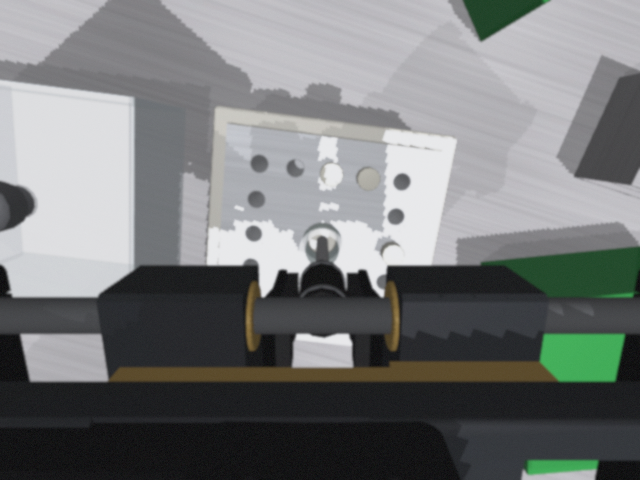

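The rod is drawn out of the tube, central in its mouth (wrist (321,245)). TCP rose 40.1 mm and the lateral force is about 0.3 N. The cover stands level on the bench. Holding for a moment, then handing in.

Emit:
{"api": "jog_arm", "payload": {"deltas": [[[0,0,0],0,1],[[0,0,0],0,1],[[0,0,0],0,1],[[0,0,0],0,1]]}}

```text
time_s: 21.22
tcp_pos: [0.4896, -0.0999, 0.1778]
tcp_rot: [[-0.002, 0.292, -0.957], [-0.001, -0.957, -0.292], [-1.0, 0.0, 0.002]]
wrist_force: [-0.8, -0.3, -1.9]
opening: 0.0206
```

```bash
python3 - <<'E'
from station import *
o=status.get_obs(); print(o["time_s"],o["tcp_pos"],o["wrist_force"],abs(o["joint_velocities"]).max(),o["opening"])
print(sign_off())
E
```

```text
21.225 [ 0.48962346 -0.0999415   0.1777627 ] [-0.8464568  -0.27948664 -1.85081649] 0.0007679456104527694 0.020631201520108187
the job is handed in; nothing more can be done
None
```

I lifted the clear cover off by its knob, stood it on its rim on the +y side of the cooler and let it go once it touched the bench. I then gripped the pestle by its black grip, drew it up 40 mm and handed in at 21.2 s still holding it.

**Last checks:**
- **Pestle:** the gripper is vertical to about 2 mrad and still. Sideways wrist force was below 1 N, and the rod looked central in the tube mouth.
- **Cover:** it stands level on the bench, untouched.
- **Bystanders:** nothing went near the rack, bottle or jar. I checked this by eye only: the rack shows in place in the last side view, and the bottle and jar in an earlier one. I did not measure them again.

**Disagreements:**
- **Wrist camera:** its calibration was about 1.5 mm off in the jaw direction. I corrected for it using the finger edges and the released knob before gripping the pestle.
- **Finger opening:** it read 1 to 3 mm below the true widths, 29 mm on the 32 mm knob and 20.6 mm on the 22 mm grip. Both grips held without slipping.

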